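# Lock a specimen tray in under the dust hood

### The arm

A 7-joint arm with a two-finger parallel gripper is mounted at the origin on a cart in front of the work surface, level with it; the furniture and walls round the work are solid. World frame = base frame: x ahead of the robot, y to its left, z up, the work surface at z = 0. Lengths are in m, angles in rad, forces in N, time in s.
With the tool pointing down it reaches from about 0.4 to 0.875 m from the base axis. Payload 19.3 kg.
Tool frame: the origin (TCP) lies at the very end of the fingers, on their centre line; the grasp point (between the pads) lies 19 mm behind it; z points along the fingers, y is the direction in which the jaws open and shut (so a half turn about z gives the same grasp; the last joint's range is limited). The gripper opens to 85 mm and grips with 20 to 120 N. Pads are 22 mm wide; open, the fingers measure 114 mm over their backs; the gripper's body (76 mm by 85 mm) begins 54 mm behind the grasp point. The pads swing forward as they close: fully open they stand 13 mm farther back than shut.
Start: joints at [-1.41, 0.521, -0.036, 1.599, 0.021, 1.021, -0.113], TCP at [0.143, 0.608, 0.231] pointing down, gripper open.
Joint ranges: [-2.91, 2.91], [-0.3, 2.13], [-1.5, 1.42], [0.17, 2.43], [-1.26, 4.41], [0.16, 1.93], [-2.52, 2.52]. Speed limits (rad/s): [1.89, 1.89, 2.39, 2.39, 3.01, 3.01, 3.01].

### API

Orientations are given as a unit quaternion [w, x, y, z].
In Python, from bench import monitor, vision, finish_job gives the robot as it stands. The module is installed in compiled form; this text tells all that it offers.
- The arm moves only by the shell command python3 -m handwheel 'ROWS'. ROWS is JSON, one flat list of numbers, 7 for each row, row after row: the shift along the tool's x, y, z in mm, then the turn, a rotation vector about the tool's x, y, z in degrees, then the opening, from -1 (shut) to 1 (fully open). In form: [x, y, z, rx, ry, rz, fingers, x, y, z, rx, ry, rz, fingers, ...]. A call has 1 to 12 rows; each row is the pose to reach, as a shift and turn from the pose commanded when the call began, along the tool's axes at that moment; what a row does not reach only later rows make up. A row lasts 1/12 s, in which the tool goes at most 41.7 mm and 7.16 degrees, less where a joint would pass 70% of its speed; a pose out of reach is approached as far as the arm can. A call with a gripper value outside its range is refused whole. The fingers move at their own pace and stop on an object; the grip force is fixed at half the most. Time passes only in rows, so rows that repeat a pose let the fingers close. It gives the time, the measured TCP pose, the force and the opening at its end, in the units of the state.
- monitor.state(): the state, without advancing time (a new reading comes with each control period).
- vision.capture(name): name is "side" or "top" or "wrist"; returns (picture, depth): 420x560x3 uint8, red, green, blue; 420x560 float32, m along the optical axis (not along the pixel's ray), 0 where there is no reading.
- vision.calibration(name): a dict with "fx", "fy", "cx", "cy" (pixels), "dist_coeffs" ([k1, k2, p1, p2, k3] as OpenCV has them; the pictures are not rectified), "R" (3x3) and "t" (3): a world point X has camera coordinates R X + t; the wrist camera has in their place "hand_eye" (4x4, takes a point from camera to tool coordinates, whose origin is the TCP and whose axes are the flange's). Camera axes: x right, y down, z forward; pixel columns grow to the right and rows downward; lengths in m; the calibration is good to about 2 mm. A picture is of the moment at which its call begins: read the wrist's pose just before it. calibration takes no time and is no camera call.
- finish_job(): hands the job in, once; it reports no verdict.
The state is a dict: "time": time; "q": joint angles; "qvel": joint speeds; "effort": joint torques, N m; "tcp_pos": TCP position; "tool_rot": TCP orientation; "ft_force": force on the tool from outside, world axes, zero at the start; "wrist_torque": the same for the moment, N m; "grip_width": finger opening in m.
Only numpy, scipy, OpenCV 4.12 (cv2) and the standard library are available. Lean on these libraries where they do the work, as an engineer would, in place of code of your own. Each camera call takes 0.05 s, during which the arm holds its last target. There are 200 camera calls.

### The job

Lay the ironstone fragment flat in the specimen tray, and turn the knob on top of the dust hood to swing the keeper bar out of the way. Then slide the tray, low end first, between the guide rails and in under the hood until it is fully home against the end stop, and turn the knob back so that the keeper bar lies straight across behind the tray and locks it in. Leave the other things on the bench where they are.

Things in the scene. Friction and masses are not known exactly. Their poses are not given: they have to be found in the camera images.
- hood: Grey metal dust hood fixed on the bench. Origin on the bench under the middle of its opening, at the canopy's front edge; +x points in under the canopy, +y left looking in. Canopy: x 0 to 130, y -73 to 99, underside 125, top 185 mm above the bench; under its front 44 mm stands only the keeper's spindle. Duct stub on top at x 85, y -20 mm, 62 wide, 34 high.
- seat (a point): On the bench 67 mm in from the hood's front edge, midway between the rails, axes as the hood's: the tray's origin and axes match it when fully home (end stop 48 mm further in). Guide rails 18 mm high, 8 wide, inner faces 48 mm either side, run from hood x -14 to 118 mm, their tips flared out to -28 mm (mouth 108 mm wide); bare bench between.
- keeper (a joint): Angle of knob and keeper bar, one piece on a spindle at hood x 10, y 78 mm. 0 = locked: bar across the channel (hood -y). Clockwise from above increases it; 1.57 (end of travel) = free: bar points to hood -x beside the channel. Stays where left. Bar: 52 mm from the spindle, 10 wide, at heights 22 to 32 mm; it clears rails and low tray walls but catches the tray's rear board (4 mm play).
- knob_grip (a point): Middle of the black bar grip of the knob on top of the hood, 219 mm above the bench: 60 mm long, 14 mm thick, 36 mm high (its top 233 mm above the bench). Its long direction is this point's y axis, which lies along the keeper bar (the bar points to the point's -y).
- tray: Loose aluminium tray, 96 mm long (x), 88 wide (y), 0.2 kg; origin under its middle. Floor 3 mm; walls 4 thick, 14 high at the front (+x, goes in first) and sides; at the rear (-x) a board 38 high, 6 thick. A wooden handle 22 wide (y), 10 thick, 62 long rises from the rear board's middle and leans back (to -x) 40 degrees from vertical, its free end 75 mm high.
- tray_handle (a point): Gripping point on the axis of the tray's handle, 22 mm from its free end; about 75 mm behind and 59 mm above the tray's origin; axes as the tray's.
- fragment: The dark brown ironstone fragment (flat stone chip with thin uneven edges), 43 mm (x) by 68 mm (y), 14 mm thick, lying flat on the bench; origin at the middle of its underside, z up.
- jar: Bystander: brown jar with a white lid, 62 mm wide, 78 mm high, back left; origin under its middle.
- tape: Bystander: roll of masking tape lying flat, 93 mm wide, 24 mm high, on the right; origin under its middle.
- chisel: Bystander: cold chisel lying flat, 150 mm long (y), 22 mm wide, 16 mm high, at the front edge; origin under its middle.
- brush: Bystander: flat bristle brush, 202 mm long (y), 48 mm wide, 15 mm high, lying on the right; origin under its middle.
- glue: Bystander: small bottle with a yellow cap, 38 mm wide, 100 mm high, to the right of the hood; origin under its middle.
- bottle: Bystander: brown bottle with a black cap, 52 mm wide, 125 mm high, behind the hood on the right; origin under its middle.
- marker: Bystander: black felt marker lying flat, 128 mm long (y), 14 mm thick, on the right; origin under its middle.
- wedge: Bystander: small pine wedge, 57 mm long (y), 22 mm wide, 10 mm high, near the front edge; origin under its middle.

How it is judged:
By the outcome, as a careful person would: the job done as asked, in the order asked, and still so for the second after the job is handed in, with the robot touching nothing.
It also fails if it takes over 72 s, if anything falls off the work surface, if the arm or the gripper's body presses on something with over 40 N, if the wrist force passes 120 N, or if a joint passes its speed limit or range.

## Working session

There is one attempt and no reset: what is moved stays moved. The work goes in short steps, Python scripts to look and compute and a shell command to move; the robot and the scene stay as the last step left them, time stands still between calls to the robot, and variables do not carry over. Pictures are saved under pics/ and viewed, about 8 in all and at most 12, crops included, and the job is handed in when it is done.

```bash
mkdir -p pics; ls; python3 - <<'E'
from bench import monitor, vision
import cv2,numpy as np
s=monitor.state();print(s)
for n in("top","side"):
    p,d=vision.capture(n);cv2.imwrite(f"pics/{n}0.png",p[:,:,::-1]);np.savez(f"{n}0.npz",p=p,d=d)
    c=vision.calibration(n);print(n,c)
print(vision.calibration("wrist"))
E
```

```text
pics
{'time': 0.0, 'q': array([-1.41019063,  0.52203596, -0.03633458,  1.59996419,  0.02118625,
        1.02109641, -0.11281394]), 'qvel': array([ 0.00047565,  0.00057099,  0.00020238,  0.00026031, -0.00202046,
       -0.00098173, -0.00021174]), 'effort': array([ 5.88291459e-04, -9.27068281e+01,  1.98021345e+00, -3.69948220e+01,
        1.79374247e-02,  7.73346779e-03,  9.09471453e-06]), 'tcp_pos': array([0.14292989, 0.60811047, 0.23072766]), 'tool_rot': array([-3.28198015e-05,  1.15159599e-01,  9.93346845e-01, -5.58805519e-04]), 'ft_force': array([ 0.58048277, -0.86382729, -0.06562192]), 'wrist_torque': array([ 0.0494294 ,  0.00975146, -0.02082943]), 'grip_width': 0.08558902742432854}
top {'fx': 535.098328550212, 'fy': 535.098328550212, 'cx': 287.47458241684126, 'cy': 215.29331307143016, 'dist_coeffs': array([0.00391923, 0.        , 0.        , 0.        , 0.        ]), 'R': array([[-0.09448419, -0.99548122,  0.00948048],
       [-0.92988365,  0.08484933, -0.35793434],
       [ 0.3555125 , -0.04263488, -0.93369863]]), 't': array([-0.02452141,  0.617716  ,  1.21819539])}
side {'fx': 
[... 230 characters left out ...]
9675],
       [ 0.20175412,  0.83558373, -0.51097467],
       [-0.12139619, -0.49634641, -0.85959479]]), 't': array([0.59600352, 0.02634781, 1.22121211])}
{'fx': 295.37021809154186, 'fy': 295.37021809154186, 'cx': 277.7277076845975, 'cy': 205.4387834795173, 'dist_coeffs': array([-0.00719654,  0.        ,  0.        ,  0.        ,  0.        ]), 'hand_eye': array([[-1.55892333e-03, -9.60296299e-01, -2.78977756e-01,
         7.06691247e-02],
       [ 9.99998571e-01, -1.67928014e-03,  1.92436145e-04,
        -5.51026634e-04],
       [-6.53277525e-04, -2.78977058e-01,  9.60297545e-01,
        -1.41987247e-01],
       [ 0.00000000e+00,  0.00000000e+00,  0.00000000e+00,
         1.00000000e+00]])}
```

View pics/top0.png

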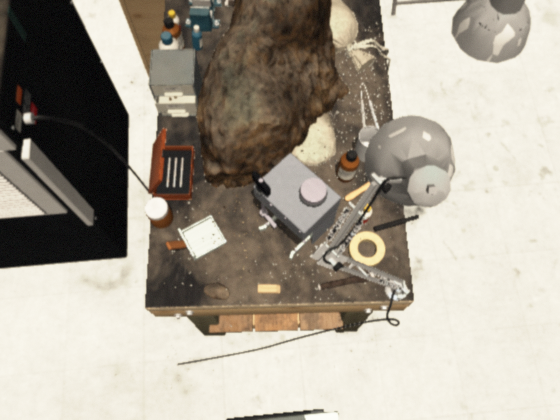

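View pics/side0.png

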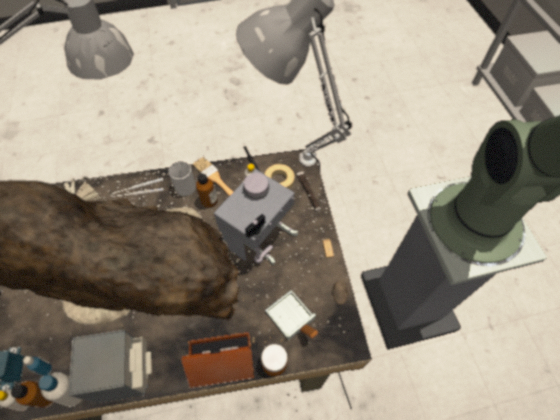

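The top view shows the tray (203,237) with its handle (177,245), the fragment (217,290), the hood canopy (297,197) with the knob (261,183), and rail tips (267,218) and (300,247) facing lower left. Next I'll measure these.

```bash
cat > h.py <<'E'
from bench import monitor, vision
import cv2,numpy as np
from scipy.spatial.transform import Rotation as Ro
def rot(s):q=s["tool_rot"];return Ro.from_quat([q[1],q[2],q[3],q[0]]).as_matrix()
def pose(n,s=None):
    c=vision.calibration(n)
    if n=="wrist":
        T=np.eye(4);T[:3,:3]=rot(s);T[:3,3]=s["tcp_pos"];T=T@c["hand_eye"];return c,T[:3,:3],T[:3,3]
    return c,c["R"].T,-c["R"].T@c["t"]
def rays(n,uv,s=None):
    c,R,o=pose(n,s);K=np.array([[c["fx"],0,c["cx"]],[0,c["fy"],c["cy"]],[0,0,1]])
    x=cv2.undistortPoints(np.array(uv,float).reshape(-1,1,2),K,c["dist_coeffs"]).reshape(-1,2)
    return o,np.c_[x,np.ones(len(x))]@R.T
def onz(n,uv,z,s=None):
    o,d=rays(n,uv,s);return o+d*((z-o[2])/d[:,2])[:,None]
def cloud(n,d,s=None):
    v,u=np.mgrid[:420,:560];o,r=rays(n,np.c_[u.ravel(),v.ravel()],s)
    P=o+r*d.reshape(-1,1);P[d.ravel()<=0]=np.nan;return P.reshape(420,560,3)
def snap(n,tag):
    s=monitor.state();p,d=vision.capture(n);cv2.imwrite(f"pics/{tag}.png",p[:,:,::-1]);np.savez(f"{tag}.npz",p=p,d=d,pos=s["tcp_pos"],q=s["tool_rot"]);return s,p,d
def rect(P):
    (c,wh,a)=cv2.minAreaRect((P[:,:2]*1000).astype(np.float32));return np.round(c,1),np.round(wh,1),round(a,1)
E
python3 - <<'E'
from h import *
for n in("top","side"):
    f=np.load(n+"0.npz");p=f["p"].astype(int);P=cloud(n,f["d"]);z=P[...,2];x=P[...,0];y=P[...,1]
    bench=(x>.45)&(x<.6)&(abs(y)<.2);print(n,"benchz",np.nanmedian(z[bench]))
    hsv=cv2.cvtColor(f["p"],cv2.COLOR_RGB2HSV)
    def rep(name,m):
        m=cv2.morphologyEx(m.astype(np.uint8),cv2.MORPH_OPEN,np.ones((2,2)))
        k,l,st,_=cv2.connectedComponentsWithStats(m)
        for i in range(1,k):
            if st[i,4]>25:
                Q=P[l==i];Q=Q[~np.isnan(Q[:,0])]
                print(name,st[i],rect(Q),"med",np.round(np.median(Q,0),3))
    reg=(x>.4)&(x<.95)&(abs(y)<.5)
    rep("canopy",reg&(abs(z-.185)<.008)&(y>-.3)&(hsv[...,1]<60))
    rep("knob",reg&(abs(z-.231)<.007)&(hsv[...,2]<70))
    rep("white",reg&(z<.045)&(p.min(2)>150))
    rep("handle",reg&(z>.03)&(z<.085)&(hsv[...,1]>110)&(y>0)&(x<.75))
    rep("frag",reg&(z>.005)&(z<.03)&(x<.56))
for n,b in(("top",(140,140,430,310)),("side",(170,140,380,370))):
    im=cv2.imread(f"pics/{n}0.png")[b[1]:b[3],b[0]:b[2]];k=2.7
    cv2.imwrite(f"pics/{n}0c.png",cv2.resize(im,None,fx=k,fy=k,interpolation=cv2.INTER_CUBIC))
E
```

```text
top benchz -0.0008005587126678204
canopy [ 255  155   87   79 2755] (array([ 664.5, -131.8]), array([170. , 198.2]), 41.9) med [ 0.636 -0.101  0.183]
knob [284  91   4   9  26] (array([ 890. , -102.1]), array([ 7.5, 24.1]), 84.7) med [ 0.889 -0.101  0.225]
knob [253 172   8  10  52] (array([672.3, -13.6]), array([23.2, 13.1]), 33.8) med [ 0.672 -0.013  0.231]
knob [260 183  11  10  59] (array([644.6, -31.3]), array([25.2, 11.8]), 35.4) med [ 0.642 -0.033  0.23 ]
white [373 115   7  14  43] (array([ 899.7, -367.2]), array([ 19.7, 104. ]), 79.1) med [ 0.923 -0.371  0.004]
white [363 116   4  12  33] (array([ 901.7, -331.6]), array([12.7, 91.6]), 75.6) med [ 0.927 -0.336  0.004]
white [294 124  41  40 717] (array([ 836.9, -192.3]), array([ 78.5, 136.6]), 36.0) med [ 0.824 -0.189  0.037]
white [363 142   7   5  26] (array([ 727.5, -275.2]), array([ 14.5, 290.1]), 66.9) med [ 0.854 -0.328  0.004]
white [347 185  23  15  84] (array([ 606.9, -237.2]), array([ 42.7, 271.5]), 63.8) med [ 0.697 -0.279  0.011]
white [260 212  17  19 102] (array([628.1, -26.8]), array([54.2, 37.6]), 53.4) med [ 
[... 3415 characters left out ...]
6, 280.5]), array([ 5.8, 34.3]), 85.2) med [0.686 0.282 0.03 ]
frag [301 154  18  12 119] (array([ 303.4, -634. ]), array([681.5,  57.2]), 67.9) med [ 0.428 -0.331  0.009]
frag [271 165  24  25 306] (array([ 525.8, -225.8]), array([203.8,  72.4]), 86.9) med [ 0.517 -0.295  0.023]
frag [298 173  24  39 235] (array([ 457.3, -209.9]), array([ 30.3, 166.4]), 3.6) med [ 0.458 -0.22   0.013]
frag [288 228  11   8  43] (array([548.3, -87.5]), array([23.5, 31.4]), 36.6) med [ 0.548 -0.088  0.012]
frag [325 241  10  17 114] (array([457.2, -13.5]), array([48.8, 22.7]), 85.1) med [ 0.458 -0.011  0.009]
frag [334 281  15  24 252] (array([464.1, 117.1]), array([62.6, 39.3]), 71.5) med [0.465 0.118 0.01 ]
```

View pics/top0c.png

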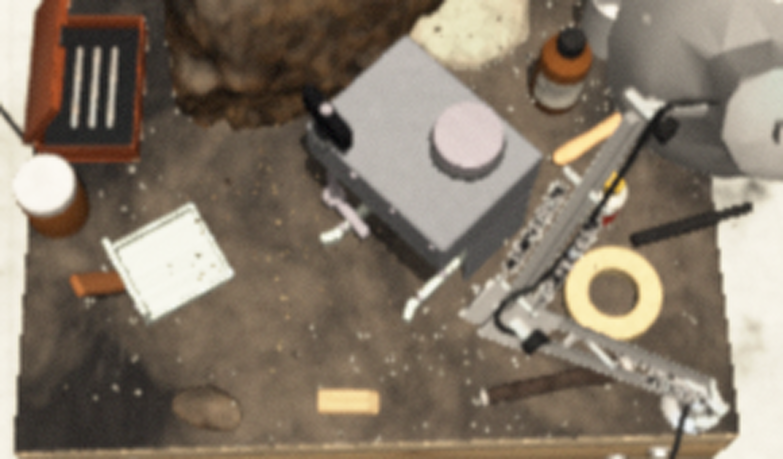

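```bash
python3 - <<'E'
from h import *
f=np.load("top0.npz");P=cloud("top",f["d"]);z=P[...,2];x=P[...,0];y=P[...,1]
px=lambda a:[(140+u/2.7,140+v/2.7) for u,v in a]
C=onz("top",px([(408,37),(545,157),(441,251),(303,142)]),.185);print("corners",np.round(C,3))
for i in range(4):
    d=C[(i+1)%4]-C[i];print(np.round(np.hypot(*d[:2]),3),np.degrees(np.arctan2(d[1],d[0])))
m=(abs(z-.185)<.006)&(x>.52)&(x<.82)&(y<.04)&(y>-.25)
m=cv2.morphologyEx(m.astype(np.uint8),cv2.MORPH_OPEN,np.ones((5,5)))
Q=P[m>0];print("canopy",rect(Q))
b=(abs(z-.219)<.005)&(x>.6)&(x<.8)&(y<-.05)&(y>-.25);Q=P[b];print("duct",np.nanmean(Q,0),len(Q))
# height map 4cm grid
for X in np.arange(.88,.4,-.04):
    r=[]
    for Y in np.arange(.36,-.4,-.04):
        k=(abs(x-X)<.02)&(abs(y-Y)<.02);r.append("%4d"%(np.nanpercentile(z[k],97)*1000) if k.sum()>3 else "   .")
    print("%.2f"%X,*r)
S=np.load("side0.npz");P=cloud("side",S["d"]);z=P[...,2];x=P[...,0];y=P[...,1];print()
for X in np.arange(.88,.4,-.04):
    r=[]
    for Y in np.arange(.36,-.4,-.04):
        k=(abs(x-X)<.02)&(abs(y-Y)<.02);r.append("%4d"%(np.nanpercentile(z[k],97)*1000) if k.sum()>3 else "   .")
    print("%.2f"%X,*r)
E
```

```text
corners [[ 0.747 -0.103  0.185]
 [ 0.618 -0.212  0.185]
 [ 0.539 -0.111  0.185]
 [ 0.651 -0.     0.185]]
0.169 -139.80355111604536
0.128 128.08750668353542
0.158 44.5736637295787
0.14 -47.1284679333737
canopy (array([670.7, -85.7]), array([238.2, 129.4]), 38.8)
duct [ 0.6373873  -0.13967176  0.21646243] 402
0.88    .    .   57  128  126   32  243  275  285  283  274  255  225  174  115   43    4   88   77
0.84    .    .   63  130  125   33  238  262  272  269  263  249  218  156   47   37   88   90   93
0.80    .    .   68  131  126   32  210  245  252  250  249  231  197   43   39   89   91   86    .
0.76    .    .   75  129   19   32  162  212  221  213  195  183  184   32    4  123  124    6    .
0.72    .    .   78  125   34   31  134  161  169  140  187  187  187    .   48   67   73   14    .
0.68    .    .   81   80    4    4   13    4    4  232  231  187  188  216    .   13   14    2    3
0.64    .    .   77   77   35   13   42    6    3  211  232  187  219  219  186  515  530  529    3
0.60    .    .    4   71   66    9   54   18   47   46  183  187  217  217  186  540  556  
[... 909 characters left out ...]

0.68    . -793   81   81    3    5   14    6    4  233  215  187  213  217    .    .   17    5    3
0.64 -795 -791   60   78   36   14   16   13    3  221  234  188  219  219  187  521  532  532    3
0.60 -790 -791    3   72   66    7   49   17    4   49  186  187  217  219  484  541  558  558  527
0.56 -793 -793    3   70   75   38   15    5    4   23    5  185  187  186  500  555  570  569    4
0.52 -789 -793    3    4    4    4    3    3   47    5    3   17   49    4    5  572  595  574    4
0.48 -790 -791    3    4    3    7   15   12   51   10   48   49   50  508  583  606  604   20    4
0.44 -789  -28    3    3    3    3   13   10    3   11   10    3  405  480  472  603  595  107   66
```

Hood yaw is about -49°, origin about (0.595,-0.061). I'll move the wrist camera in for a close view.

```bash
cat >> h.py <<'E'
def Rz(tool_x_deg,tilt=0):
    """tool-down frame with tool x at heading tool_x_deg; tilt: fingers lean, deg about tool y"""
    a=np.radians(tool_x_deg);x=np.array([np.cos(a),np.sin(a),0]);z=np.array([0,0,-1.]);R=np.c_[x,np.cross(z,x),z]
    return R@Ro.from_euler("y",tilt,degrees=True).as_matrix()
def go(p,R=None):
    s=monitor.state();A=rot(s);d=A.T@(np.array(p)-s["tcp_pos"])*1000
    r=np.zeros(3) if R is None else Ro.from_matrix(A.T@R).as_rotvec(degrees=True)
    print("row",np.round(d,1),np.round(r,1))
E
python3 -m handwheel '[-511,-383,-80,0,0,0,1,-511,-383,-80,0,0,0,1,-511,-383,-80,0,0,0,1,-511,-383,-80,0,0,0,1,-511,-383,-80,0,0,0,1,-511,-383,-80,0,0,0,1,-511,-383,-80,0,0,0,1,-511,-383,-80,0,0,0,1,-511,-383,-80,0,0,0,1,-511,-383,-80,0,0,0,1,-511,-383,-80,0,0,0,1,-511,-383,-80,0,0,0,1]'
python3 -c "
from h import *
go([.55,.12,.31])"
```

```text
time: 1.1
tcp_pos: [0.4622, 0.226, 0.2937]
tool_rot: [-0.0, 0.115, 0.993, 0.0]
ft_force: [0.0, 0.5, -0.0]
grip_width: 0.0854
row [-109.7  -83.1  -16.3] [0. 0. 0.]
```

```bash
python3 -m handwheel '[-110,-83,-16,0,0,0,1,-110,-83,-16,0,0,0,1,-110,-83,-16,0,0,0,1,-110,-83,-16,0,0,0,1,-110,-83,-16,0,0,0,1,-110,-83,-16,0,0,0,1]'
python3 -c "
from h import *
s,p,d=snap('wrist','w1');print(s['tcp_pos'],s['qvel'].max())"
```

```text
time: 1.6
tcp_pos: [0.5496, 0.1213, 0.3091]
tool_rot: [-0.0, 0.116, 0.993, -0.0]
ft_force: [0.0, 0.2, 0.0]
grip_width: 0.0856
[0.54955229 0.12128857 0.30905022] 0.014464171660466032
```

View pics/w1.png

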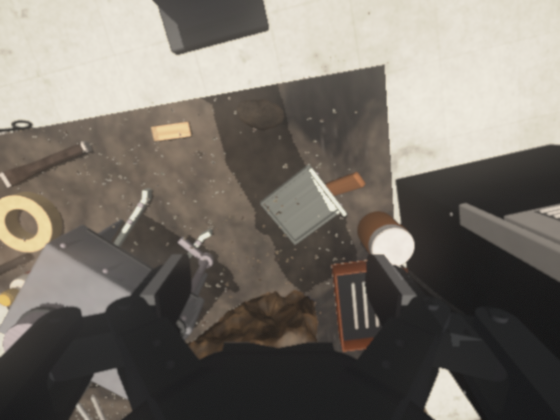

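The wrist view shows the tray floor (300,208), board (328,192), handle (347,184), fragment (263,115), keeper bar (195,250) and rail tips (145,195) and (205,237). Measuring from this.

```bash
python3 - <<'E'
from h import *
f=np.load("w1.npz");s=dict(tcp_pos=f["pos"],tool_rot=f["q"]);P=cloud("wrist",f["d"],s);z=P[...,2]
H=cv2.cvtColor(f["p"],cv2.COLOR_RGB2HSV);V,U=np.mgrid[:420,:560]
def box(a,b,c,d):return (U>=a)&(U<=c)&(V>=b)&(V<=d)
print("bench",np.nanmedian(z[box(215,150,245,220)]))
def rep(n,m,zz=None,k=3):
    m=cv2.morphologyEx(m.astype(np.uint8),cv2.MORPH_OPEN,np.ones((k,k)));kk,l,st,c=cv2.connectedComponentsWithStats(m)
    if kk<2:print(n,"none");return
    i=1+np.argmax(st[1:,4]);w=l==i;Q=P[w];Q=Q[~np.isnan(Q[:,0])];print(n,st[i],rect(Q),np.round(np.nanmedian(Q,0),4))
    if zz is not None:print("   ray",rect(onz("wrist",np.c_[U[w],V[w]],zz,s)))
rep("frag z",box(225,80,300,145)&(z>.005)&(z<.03),.007)
rep("tray all",box(240,150,350,250)&(z>.006)&(z<.05)&(H[...,1]<90))
rep("tray floor",box(250,155,350,250)&(abs(z-.003)<.004)&(H[...,2]>70),.003)
rep("board top",box(300,155,350,225)&(z>.031)&(z<.045)&(H[...,2]>120),.038,2)
rep("handle",box(325,165,370,205)&(H[...,1]>110)&(H[...,2]>60))
h=box(325,165,370,205)&(H[...,1]>110)&(H[...,2]>60)&(z>.03)&(z<.085);Q=P[h];print("handle z",np.nanmin(Q[:,2]),np.nanmax(Q[:,2]))
A=np.c_[Q[:,2],np.ones(len(Q))];print("handle axis fit xy at z .038,.059,.075",[np.round(np.array([a,1])@np.linalg.lstsq(A,Q[:,:2],rcond=None)[0],4) for a in(.038,.059,.075)])
rep("bar",box(170,225,220,275)&(z>.024)&(z<.040),.032,2)
rep("railR",box(105,185,160,250)&(z>.010)&(z<.026),.018,2)
rep("railL",box(185,225,240,330)&(z>.010)&(z<.022),.018,2)
c=f["p"][80:280,150:400];cv2.imwrite("pics/w1c.png",cv2.resize(c,None,fx=3,fy=3,interpolation=cv2.INTER_CUBIC)[:,:,::-1])
E
```

```text
bench -0.0006077500284244197
frag z [237 100  44  29 929] (array([466.6, 112.1]), array([61.9, 38.7]), 76.4) [0.4664 0.1131 0.0098]
   ray (array([466.7, 112.1]), array([61.8, 38.5]), 76.6)
tray all [267 166  79  78 637] (array([613.7, 143.6]), array([88.1, 97.9]), 25.1) [0.5986 0.1672 0.014 ]
tray floor [ 265  171   72   68 2566] (array([616.2, 142. ]), array([78.9, 85.7]), 25.0) [0.6158 0.1433 0.0025]
   ray (array([616.8, 142. ]), array([80.2, 86.2]), 25.1)
board top [309 169  38  48 329] (array([600.8, 192.1]), array([103.4,  15.9]), 25.1) [0.5924 0.1877 0.0374]
   ray (array([593.6, 188.9]), array([87.8, 16. ]), 25.1)
handle [328 173  36  21 459] (array([583.1, 206.6]), array([20.1, 40.2]), 24.2) [0.5825 0.2075 0.0627]
handle z 0.03508710323491754 0.0783473773263868
handle axis fit xy at z .038,.059,.075 [array([0.5905, 0.188 ]), array([0.583 , 0.2054]), array([0.5774, 0.2187])]
bar [179 239  35  30 308] (array([649.1, -32.3]), array([69.2, 44.9]), 32.2) [ 0.6476 -0.0307  0.0314]
   ray (array([645.7, -33. ]), array([62.5, 21.7]), 41.0)
railR [116 191  34  56 381] (array([ 582.3, -111. ]), array([ 33.5, 119.5]), 44.0) [ 0.5721 -0.1158  0.0166]
   ray (array([ 572.6, -115.2]), array([ 13.3, 108.4]), 43.8)
railL [195 232  17  17 114] (array([633.6, -25.4]), array([13.4, 42.3]), 29.1) [ 0.6303 -0.0216  0.0169]
   ray (array([629.4, -20.4]), array([10.9, 35. ]), 29.4)
```

View pics/w1c.png

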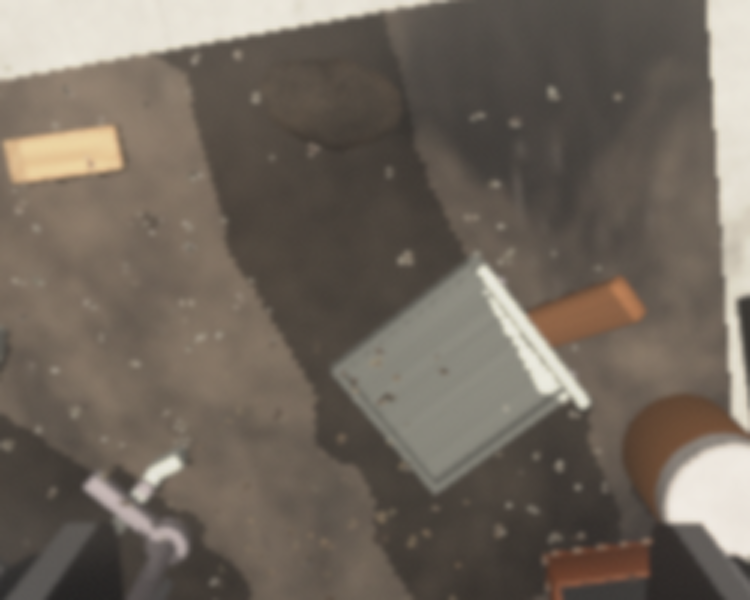

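Estimates: fragment at (0.467,0.112), long axis heading 76°; tray at (0.616,0.143), yaw -65°; bar across the channel, so locked. Next I'll go above the fragment.

```bash
python3 -c "
from h import *
go([.4666,.1121,.06],Rz(256.4)); print(monitor.state()['q'])"
```

```text
row [ 77.7 -28.8 249.1] [  0.   -0.  -89.6]
[-0.47199276  0.35130915  0.19838005  1.67771436 -0.07572149  1.12085684
  1.08762646]
```

```bash
python3 -m handwheel '[78,-29,200,0,0,90,0.3,78,-29,200,0,0,90,0.3,78,-29,200,0,0,90,0.3,78,-29,200,0,0,90,0.3,78,-29,200,0,0,90,0.3,78,-29,200,0,0,90,0.3,78,-29,200,0,0,90,0.3,78,-29,200,0,0,90,0.3,78,-29,200,0,0,90,0.3,78,-29,200,0,0,90,0.3,78,-29,200,0,0,90,0.3,78,-29,200,0,0,90,0.3]'
python3 -c "
from h import *
go([.4666,.1121,.02],Rz(76.4)); print(monitor.state()['q'])"
```

```text
time: 2.65
tcp_pos: [0.4662, 0.1129, 0.1095]
tool_rot: [-0.0, 0.763, 0.647, 0.0]
ft_force: [-0.8, -0.0, -0.3]
grip_width: 0.0555
row [-0.8  0.6 89.5] [-0.  -0.   4.2]
[-0.73797973  0.54346533  0.50548255  2.09847027 -0.45611767  0.60653066
 -0.07656357]
```

Check the fragment from here with the wrist camera (no viewing, numbers only), then descend.

```bash
python3 -m handwheel '[-1,1,40,0,0,4,0.3,-1,1,40,0,0,4,0.3,-1,1,40,0,0,4,0.3]'
python3 - <<'E'
from h import *
s,p,d=snap("wrist","w2");P=cloud("wrist",d,s);z=P[...,2]
m=((z>.004)&(z<.02)&(abs(P[...,0]-.466)<.05)&(abs(P[...,1]-.112)<.05)).astype(np.uint8)
m=cv2.morphologyEx(m,cv2.MORPH_OPEN,np.ones((3,3)));k,l,st,_=cv2.connectedComponentsWithStats(m);i=1+np.argmax(st[1:,4]);Q=P[l==i]
print(st[i],rect(Q),Q[:,2].max());go([.4666,.1121,.004],Rz(76.4))
# finger tips: lowest near points
n=(d>0)&(d<.17);print("tips z",np.percentile(P[n][:,2],[0.5,2,10]) if n.sum() else None)
E
```

```text
time: 2.9
tcp_pos: [0.4662, 0.1109, 0.0687]
tool_rot: [-0.001, 0.783, 0.623, -0.002]
ft_force: [-0.3, 0.4, 0.6]
grip_width: 0.0551
[ 250  171   57   87 3599] (array([467.5, 113.6]), array([65. , 40.8]), 82.9) 0.014743196204513087
row [ 1.1 -0.7 65.9] [-0.1  0.   0.6]
tips z [0.02933679 0.03634959 0.06533288]
```

View pics/w2.png

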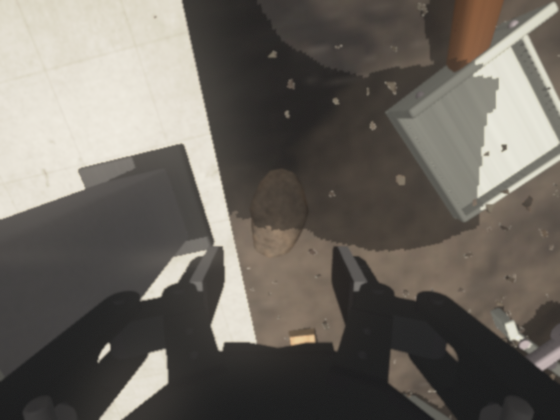

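The wrist view shows the fragment (278,212) between the finger lines; its long axis is about 82°. Correcting by that and descending.

```bash
python3 -m handwheel '[2,1,55,0,0,-4.5,0.3,2,1,55,0,0,-4.5,0.3,2,1,55,0,0,-4.5,0.3,2,1,60,0,0,-4.5,0.3,2,1,64,0,0,-4.5,0.3,2,1,64,0,0,-4.5,0.3]'
python3 -m handwheel '[0,0,2,0,0,0,0.3,0,0,2,0,0,0,0.3]'
```

```text
time: 3.45
tcp_pos: [0.4696, 0.1124, 0.0063]
tool_rot: [0.0, 0.758, 0.652, 0.001]
ft_force: [-0.8, 0.4, 1.1]
grip_width: 0.0555
time: 3.62
tcp_pos: [0.4694, 0.1123, 0.0039]
tool_rot: [0.0, 0.758, 0.652, 0.0]
ft_force: [0.5, 0.0, -0.6]
grip_width: 0.0558
```

```bash
python3 -m handwheel '[0,1,3,0,0,0,0.3,0,1,4,0,0,0,0.3,0,1,4,0,0,0,-1,0,1,4,0,0,0,-1,0,1,4,0,0,0,-1,0,1,4,0,0,0,-1,0,1,4,0,0,0,-1,0,1,4,0,0,0,-1]'
python3 -m handwheel '[0,0,-15,0,0,0,-1,0,0,-40,0,0,0,-1,0,0,-40,0,0,0,-1,0,0,-40,0,0,0,-1]'
```

```text
time: 4.28
tcp_pos: [0.4699, 0.112, -0.0001]
tool_rot: [-0.0, 0.759, 0.652, -0.0]
ft_force: [-5.1, 0.2, 15.6]
grip_width: 0.0393
time: 4.62
tcp_pos: [0.4707, 0.1123, 0.0402]
tool_rot: [0.0, 0.758, 0.652, 0.001]
ft_force: [-0.4, -0.1, -1.8]
grip_width: 0.0388
```

```bash
python3 - <<'E'
from h import *
s,p,d=snap("wrist","w3");P=cloud("wrist",d,s)
t=np.array([.6165,.1425,.06]);go(t,Rz(25));print(s["grip_width"],s["ft_force"])
E
```

```text
row [ 51.8 140.1 -20.4] [ 0.  -0.  56.4]
0.038816915251051465 [-0.36354193 -0.05531887 -1.83236966]
```

View pics/w3.png

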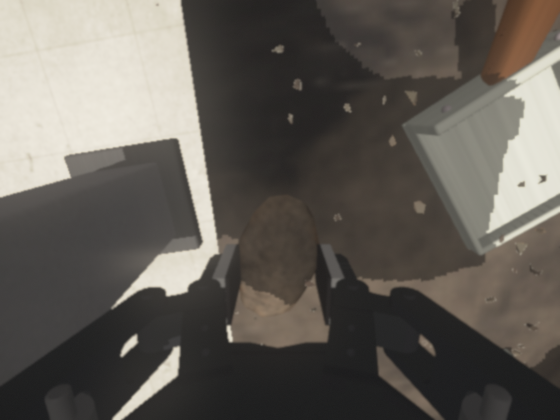

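Held at 39 mm. I'll measure the fragment's offset in the tool frame before placing, and move across in the meantime.

```bash
python3 -m handwheel '[52,140,-25,0,0,56,-1,52,140,-25,0,0,56,-1,52,140,-25,0,0,56,-1,52,140,-25,0,0,56,-1,52,140,-25,0,0,56,-1,52,140,-25,0,0,56,-1,52,140,-25,0,0,56,-1,52,140,-25,0,0,56,-1,52,140,-25,0,0,56,-1,52,140,-25,0,0,56,-1]'
python3 - <<'E'
from h import *
f=np.load("w3.npz");s=dict(tcp_pos=f["pos"],tool_rot=f["q"]);P=cloud("wrist",f["d"],s);T=(P-f["pos"])@rot(s)
H=cv2.cvtColor(f["p"],cv2.COLOR_RGB2HSV)
m=(abs(T[...,1])<.017)&(T[...,2]>-.025)&(T[...,2]<.012)&(abs(T[...,0])<.06)
Q=T[m];print("frag in tool x range",np.percentile(Q[:,0],[1,50,99]),"z",np.percentile(Q[:,2],[2,50,98]))
s,p,d=snap("wrist","w4");P=cloud("wrist",d,s);z=P[...,2];H=cv2.cvtColor(p,cv2.COLOR_RGB2HSV)
reg=(abs(P[...,0]-.6)<.1)&(abs(P[...,1]-.15)<.1)
m=(reg&(abs(z-.003)<.004)&(H[...,2]>90)&(H[...,1]<70)).astype(np.uint8);m=cv2.morphologyEx(m,cv2.MORPH_OPEN,np.ones((3,3)))
k,l,st,_=cv2.connectedComponentsWithStats(m);i=1+np.argmax(st[1:,4]);print("floor",st[i],rect(P[l==i]))
m=reg&(abs(z-.014)<.004)&(H[...,1]<70);print("walls",rect(P[m]))
m=reg&(abs(z-.037)<.004)&(H[...,1]<70);print("board",rect(P[m]))
print(s["tcp_pos"],s["grip_width"]);go([.6165,.1425,.06],Rz(25))
E
```

```text
time: 5.5
tcp_pos: [0.6159, 0.1422, 0.0633]
tool_rot: [0.0, 0.975, 0.221, -0.001]
ft_force: [-0.3, 0.6, -1.1]
grip_width: 0.039
frag in tool x range [-0.02782334  0.00765318  0.03424288] z [-0.01373728 -0.00955992 -0.00331948]
floor [ 213  170  127   84 6221] (array([620.7, 145.6]), array([63.4, 86.8]), 25.4)
walls (array([614.7, 142.8]), array([88.4, 94.6]), 25.3)
board (array([603.9, 188.6]), array([68.9,  7.2]), 25.1)
[0.6159491  0.14215847 0.06333687] 0.03897716726512556
row [ 0.5 -0.1  3.7] [0.  0.1 0.6]
```

View pics/w4.png

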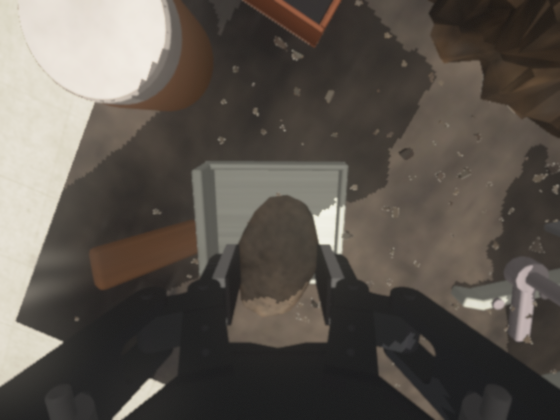

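Fragment (278,250) hangs centred over the tray interior (275,225), clear of the board. Lowering.

```bash
python3 -m handwheel '[-3,0,30,0,0,0,-1,-3,0,45,0,0,0,-1,-3,0,52,0,0,0,-1,-3,0,56,0,0,0,-1,-3,0,58,0,0,0,-1,-3,0,59,0,0,0,-1]'
```

```text
time: 6.05
tcp_pos: [0.6141, 0.1409, 0.0058]
tool_rot: [0.0, 0.976, 0.219, 0.0]
ft_force: [1.5, 0.4, -0.5]
grip_width: 0.039
```

```bash
python3 -m handwheel '[0,0,1.5,0,0,0,-1,0,0,2.5,0,0,0,-1,0,0,2.5,0,0,0,-0.02,0,0,2.5,0,0,0,0.06,0,0,2.5,0,0,0,0.1,0,0,2.5,0,0,0,0.1]'
python3 -m handwheel '[0,0,-20,0,0,0,0.1,0,0,-60,0,0,0,0.1,0,0,-100,0,0,0,0.1,0,0,-140,0,0,0,0.1,0,0,-140,0,0,0,0.1,0,0,-140,0,0,0,0.1]'
python3 - <<'E'
from h import *
s,p,d=snap("wrist","w5");P=cloud("wrist",d,s);z=P[...,2];H=cv2.cvtColor(p,cv2.COLOR_RGB2HSV)
reg=(abs(P[...,0]-.6)<.1)&(abs(P[...,1]-.15)<.1)
m=reg&(z>.005)&(z<.03)&(H[...,1]>60)&(abs(P[...,0]-.616)<.045)&(abs(P[...,1]-.143)<.045);m=cv2.morphologyEx(m.astype(np.uint8),cv2.MORPH_OPEN,np.ones((3,3)))>0
print("frag",rect(P[m]),"z",np.percentile(z[m],[2,50,98]))
m=reg&(abs(z-.014)<.004)&(H[...,1]<60);print("walls",rect(P[m]))
k=np.array([.660,-.018]);K=(np.hypot(P[...,0]-k[0],P[...,1]-k[1])<.05)&(abs(z-.231)<.006);print("knob",K.sum(),rect(P[K]) if K.sum()>5 else "")
print(s["q"]);go([.6605,-.018,.30],Rz(215))
E
```

```text
time: 6.55
tcp_pos: [0.6138, 0.1411, 0.0032]
tool_rot: [0.0, 0.976, 0.219, 0.0]
ft_force: [-0.3, 0.5, 0.3]
grip_width: 0.0469
time: 7.05
tcp_pos: [0.6147, 0.1414, 0.1452]
tool_rot: [-0.0, 0.976, 0.219, 0.002]
ft_force: [-0.2, 0.2, -1.3]
grip_width: 0.0468
frag (array([600.1, 136.5]), array([24. , 34.2]), 73.1) z [0.00837899 0.01421186 0.0170395 ]
walls (array([614.8, 143.2]), array([87.4, 94.6]), 25.1)
knob 0 
[-0.81505318  0.78845873  0.81025472  1.69145015 -0.67861089  0.96112431
 -0.8754524 ]
row [ -25.8  164.  -156.5] [-1.000e-01  0.000e+00  1.704e+02]
```

View pics/w5.png

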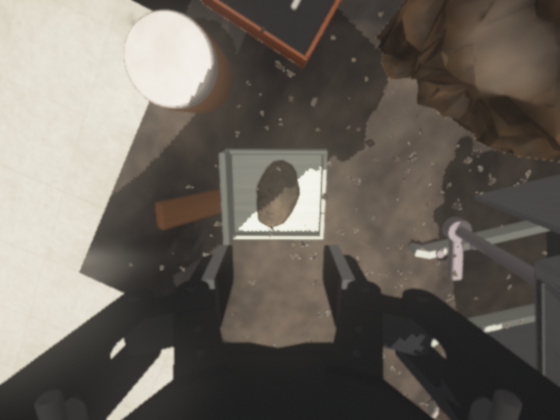

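The fragment lies flat inside the tray (278,192). Nine pictures viewed so far. Now up and over to the knob, rotating the tool the counter-clockwise way.

```bash
python3 -m handwheel '[0,0,-40,0,0,-7,0.1,0,0,-80,0,0,-14,0.1,0,0,-120,0,0,-21,0.1,0,0,-160,0,0,-28,0.1,-6,40,-170,0,0,-35,0.1,-12,80,-170,0,0,-42,0.1,-18,110,-170,0,0,-49,0.1,-26,110,-170,0,0,-56,0.1,-26,110,-170,0,0,-63,0.1,-26,110,-170,0,0,-70,0.1,-26,110,-170,0,0,-77,0.1,-26,110,-170,0,0,-84,0.1]'
python3 -c "
from h import *
print(monitor.state()['q']);go([.6605,-.018,.33],Rz(190))"
```

```text
time: 8.1
tcp_pos: [0.6369, 0.0306, 0.3116]
tool_rot: [-0.001, 0.576, 0.818, -0.001]
ft_force: [0.1, -0.4, -0.2]
grip_width: 0.0471
[-0.49006414  0.52871984  0.55140033  1.48282065 -0.28598104  1.21290118
  0.4448381 ]
row [-53.7   5.8 -18.5] [ -0.1  -0.1 -80.3]
```

```bash
python3 -m handwheel '[-20,2,-10,0,0,-7,0.1,-40,4,-18,0,0,-14,0.1,-54,6,-18,0,0,-21,0.1,-54,6,-18,0,0,-28,0.1,-54,6,-18,0,0,-35,0.1,-54,6,-18,0,0,-42,0.1,-54,6,-18,0,0,-49,0.1,-54,6,-18,0,0,-56,0.1,-54,6,-18,0,0,-63,0.1,-54,6,-18,0,0,-70,0.1,-54,6,-18,0,0,-77,0.1,-54,6,-18,0,0,-84,0.1]'
python3 -m handwheel '[0,0,0,0,0,-7,0.1,0,0,0,0,0,-14,0.1,0,0,0,0,0,-21,0,0,0,0,0,0,-21,0]'
cat > knob.py <<'E'
from h import *
import sys
s,p,d=snap("wrist",sys.argv[1]);P=cloud("wrist",d,s);z=P[...,2]
K=(np.hypot(P[...,0]-.660,P[...,1]+.018)<.05)&(abs(z-.231)<.006)
K=cv2.morphologyEx(K.astype(np.uint8),cv2.MORPH_OPEN,np.ones((2,2)))>0
print(s["tcp_pos"],s["q"]);R=rot(s);print("heading",np.degrees(np.arctan2(R[1,0],R[0,0])))
if K.sum()>5:
    v,u=np.nonzero(K);print("knob",K.sum(),u.min(),u.max(),v.min(),v.max(),rect(P[K]),rect(onz("wrist",np.c_[u,v],.233,s)),np.median(z[K]))
C=(abs(z-.185)<.004)&(P[...,0]>.5)&(P[...,0]<.8)&(P[...,1]<.05)&(P[...,1]>-.25)
C=cv2.morphologyEx(C.astype(np.uint8),cv2.MORPH_OPEN,np.ones((5,5)))>0;print("canopy",C.sum(),rect(P[C]))
D=(abs(z-.219)<.004)&(np.hypot(P[...,0]-.636,P[...,1]+.14)<.045);print("duct",D.sum(),rect(P[D]) if D.sum()>5 else "")
E
python3 knob.py w6
```

```text
time: 9.1
tcp_pos: [0.6605, -0.0183, 0.3295]
tool_rot: [-0.001, -0.119, 0.993, 0.0]
ft_force: [0.6, -0.1, 0.3]
grip_width: 0.0469
time: 9.43
tcp_pos: [0.6605, -0.0184, 0.3296]
tool_rot: [-0.001, -0.298, 0.954, 0.001]
ft_force: [0.5, 0.0, -0.1]
grip_width: 0.043
[ 0.66048208 -0.01842513  0.32960173] [-0.1379952   0.50996151  0.12279733  1.37225924 -0.06341407  1.26516636
  2.16504038]
heading -145.29511698994145
knob 1092 265 282 170 238 (array([695.3,   3.7]), array([144.9,  11.8]), 36.8) (array([661. , -22.9]), array([59.6, 13.7]), 32.9) nan
canopy 19380 (array([687.4, -87.5]), array([266.9, 148.9]), 36.1)
duct 4456 (array([ 634.8, -143.2]), array([60.7, 60.2]), 67.2)
```

```bash
python3 -m handwheel '[1,-3,35,0,0,2,0,1,-3,70,0,0,2,0,1,-3,100,0,0,2,0,1,-3,115,0,0,2,0,1,-3,124,0,0,2,0,1,-3,126,0,0,2,0,1,-3,126,0,0,2,-1,1,-3,126,0,0,2,-1,1,-3,126,0,0,2,-1,1,-3,126,0,0,2,-1,1,-3,126,0,0,2,-1,1,-3,126,0,0,2,-1]'
python3 -c "
from h import *
s=monitor.state();R=rot(s);print(s['q'],s['wrist_torque'],np.degrees(np.arctan2(R[1,0],R[0,0])))"
```

```text
time: 10.48
tcp_pos: [0.6625, -0.0221, 0.2064]
tool_rot: [0.001, -0.278, 0.961, -0.001]
ft_force: [2.5, -3.9, 7.2]
grip_width: 0.0131
[-0.12997025  0.60964094  0.11590039  1.52393862 -0.07769129  1.00983165
  2.14066824] [-0.53391416 -0.43485393 -0.01193865] -147.715574140531
```

```bash
python3 -m handwheel '[0,0,0,0,0,7,-1,0,0,0,0,0,14,-1,0,0,0,0,0,21,-1,0,0,0,0,0,28,-1,0,0,0,0,0,35,-1,0,0,0,0,0,42,-1]'
python3 -m handwheel '[0,0,0,0,0,7,-1,0,0,0,0,0,14,-1,0,0,0,0,0,21,-1,0,0,0,0,0,28,-1,0,0,0,0,0,35,-1,0,0,0,0,0,38,-1,0,0,0,0,0,38,-1]'
python3 -c "
from h import *
s=monitor.state();R=rot(s);print(s['q'],s['wrist_torque'],np.degrees(np.arctan2(R[1,0],R[0,0])))"
```

```text
time: 10.98
tcp_pos: [0.6627, -0.0226, 0.2064]
tool_rot: [0.002, 0.088, 0.996, -0.0]
ft_force: [4.3, -6.7, 4.7]
grip_width: 0.013
time: 11.57
tcp_pos: [0.6624, -0.0231, 0.2064]
tool_rot: [0.002, 0.407, 0.914, -0.0]
ft_force: [1.6, -8.1, 8.1]
grip_width: 0.013
[-0.35068489  0.6556591   0.47820373  1.53740065 -0.33184745  1.02740288
  0.94798878] [-1.76456342 -0.30709398 -0.05931552] 132.0153937379807
```

```bash
python3 -m handwheel '[0,0,0,0,0,2,-1,0,0,0,0,0,4,-1,0,0,0,0,0,4,-1]'
python3 -c "
from h import *
s=monitor.state();R=rot(s);print(s['wrist_torque'],np.degrees(np.arctan2(R[1,0],R[0,0])))"
```

```text
time: 11.82
tcp_pos: [0.6624, -0.0231, 0.2064]
tool_rot: [0.002, 0.437, 0.9, -0.0]
ft_force: [1.1, -9.0, 8.0]
grip_width: 0.0129
[-1.98163633 -0.24719714  1.34430497] 128.19512165538362
```

The torque rose at the end of travel, so the keeper is free. Releasing, rising and re-measuring.

```bash
python3 -m handwheel '[0,0,0,0,0,2,-0.5,0,0,0,0,0,2,-0.2,0,0,0,0,0,2,0,0,0,-30,0,0,2,0,0,0,-65,0,0,2,0,0,0,-100,0,0,2,0,0,0,-130,0,0,2,0,0,0,-130,0,0,2,0]'
python3 knob.py w7; python3 - <<'E'
from h import *
f=np.load("w7.npz");s=dict(tcp_pos=f["pos"],tool_rot=f["q"]);P=cloud("wrist",f["d"],s);z=P[...,2];p=f["p"]
H=cv2.cvtColor(p,cv2.COLOR_RGB2HSV);reg=(abs(P[...,0]-.6)<.1)&(abs(P[...,1]-.15)<.11)
v,u=np.nonzero(reg);print("tray px",u.min(),u.max(),v.min(),v.max())
for n,a,b in(("walls",.010,.018),("board",.033,.042)):
    m=reg&(z>a)&(z<b)&(H[...,1]<60);print(n,m.sum(),rect(P[m]) if m.sum()>5 else "")
for n,c in(("railL",1),("railR",-1)):
    X=P[...,:2]-np.array([.595,-.061]);a=np.radians(-50);lx=X@[np.cos(a),np.sin(a)];ly=X@[-np.sin(a),np.cos(a)]
    m=(abs(z-.018)<.005)&(lx>-.014)&(lx<.01)&(c*ly>.03)&(c*ly<.08);print(n,m.sum(),"ly",np.percentile(ly[m],[2,50,98]) if m.sum() else "")
m=(abs(z-.032)<.005)&(lx>-.06)&(lx<.0)&(ly>.05)&(ly<.11);print("bar",m.sum(),rect(P[m]) if m.sum()>5 else "",np.c_[lx,ly][m.ravel()].mean(0) if 0 else (lx[m].min(),ly[m].min(),ly[m].max()) if m.sum() else "")
E
```

```text
time: 12.48
tcp_pos: [0.6632, -0.0219, 0.3413]
tool_rot: [0.003, 0.451, 0.893, 0.002]
ft_force: [0.2, 0.0, -0.2]
grip_width: 0.0426
[ 0.6632494  -0.02192911  0.34131525] [-0.38936962  0.55241611  0.55658258  1.37052484 -0.29377792  1.29261885
  0.81341073]
heading 126.38437732997866
knob 994 266 285 169 233 (array([669.2, -29.7]), array([13.5, 77. ]), 39.7) (array([662. , -22.3]), array([13.7, 58.9]), 40.0) nan
canopy 12058 (array([683.3, -76.4]), array([266., 129.]), 39.8)
duct 1659 (array([ 624.3, -141.9]), array([61.4, 40.4]), 82.2)
tray px 208 439 0 145
walls 849 (array([615.4, 141.2]), array([88.2, 91.2]), 25.1)
board 408 (array([595.3, 184.1]), array([87.3,  8.4]), 25.0)
railL 81 ly [0.04543167 0.04957534 0.05341197]
railR 88 ly [-0.0582929  -0.05375863 -0.05064128]
bar 168 (array([640.3,   2.2]), array([ 9.9, 37.4]), 40.1) (np.float64(-0.038030908699777016), np.float64(0.07037122815609288), np.float64(0.0802682516617662))
```

Knob now at -50.0°, so hood yaw is -50°. The rails and bar fit a hood origin of about (0.5958,-0.065), giving seat (0.639,-0.116). Next I'll check jar clearance for the handle grasp.

```bash
python3 - <<'E'
from h import *
for n in("w5","w7","w1"):
    f=np.load(n+".npz");s=dict(tcp_pos=f["pos"],tool_rot=f["q"]);P=cloud("wrist",f["d"],s);z=P[...,2]
    H=cv2.cvtColor(f["p"],cv2.COLOR_RGB2HSV)
    m=(z>.066)&(z<.09)&(H[...,1]<60)&(H[...,2]>120)&(abs(P[...,0]-.64)<.09)&(abs(P[...,1]-.26)<.09);print(n,"jar",m.sum(),rect(P[m]) if m.sum()>20 else "")
    m=(z>.035)&(z<.085)&(H[...,1]>110)&(abs(P[...,0]-.58)<.03)&(abs(P[...,1]-.205)<.035)
    if m.sum()>20:
        Q=P[m];X=Q[:,:2]-[.615,.1428];a=np.radians(-65);lx=X@[np.cos(a),np.sin(a)];ly=X@[-np.sin(a),np.cos(a)]
        g=(lx<-.06)&(lx>-.09);print("  handle",len(Q),"lx",lx.min(),"ly",np.percentile(ly[g],[2,50,98]))
a=np.radians(-65);d=np.array([np.cos(a),np.sin(a),0])
R=Rz(115,-42);g=np.array([.615,.1428,.059])-.075*d;g[2]=.059
t=g+R[:,2]*.019;print("tcp target",t);pre=t-R[:,2]*.09;print("pre",pre);go(pre,R)
E
```

```text
w5 jar 6881 (array([681.9, 252.4]), array([58.7, 57.9]), 68.1)
  handle 1550 lx -0.09117975408087617 ly [-0.00968719  0.00060613  0.00997191]
w7 jar 1059 (array([690.7, 239.7]), array([58.3, 29.4]), 33.1)Traceback (most recent call last):
  File "<stdin>", line 9, in <module>
    return _quantile_unchecked(
        a, q, axis, out, overwrite_input, method, keepdims, weights)
    return _ureduce(a,
                    func=_quantile_ureduce_func,
    ...<5 lines>...
                    overwrite_input=overwrite_input,
                    method=method)
    r = func(a, **kwargs)
    result = _quantile(arr,
                       quantiles=q,
    ...<2 lines>...
                       out=out,
                       weights=wgt)
    slices_having_nans = np.isnan(arr[-1, ...])
                                  ~~~^^^^^^^^^
IndexError: index -1 is out of bounds for axis 0 with size 0
```

```bash
python3 - <<'E'
from h import *
a=np.radians(-65);d=np.array([np.cos(a),np.sin(a),0])
R=Rz(115,-42);g=np.array([.615,.1428,0])-.075*d;g[2]=.059
t=g+R[:,2]*.019;print("tcp target",t);pre=t-R[:,2]*.09;print("pre",pre);go(pre+[0,0,.1],R);go(pre,R)
E
```

```text
tcp target [0.58867658 0.19925076 0.04488025]
pre [0.56322577 0.2538302  0.11176328]
row [280.9  82.9 126.2] [  4.4 -41.7  10.8]
row [281.2  82.5 226.2] [  4.4 -41.7  10.8]
```

```bash
python3 -m handwheel '[60,18,10,0.7,-7,2,0,120,36,20,1.4,-14,4,0,160,50,40,2.1,-21,6,0,200,60,60,2.8,-28,7,0,240,70,90,3.5,-35,9,0,281,83,126,4.4,-41.7,10.8,0,281,83,126,4.4,-41.7,10.8,0,281,83,126,4.4,-41.7,10.8,0,281,83,126,4.4,-41.7,10.8,0,281,83,126,4.4,-41.7,10.8,0,281,83,126,4.4,-41.7,10.8,0]'
python3 - <<'E'
from h import *
s=monitor.state();print(s["q"]);R=Rz(115,-42);t=np.array([.5887,.1992,.0449]);go(t-R[:,2]*.09,R)
E
```

```text
time: 13.45
tcp_pos: [0.5579, 0.2624, 0.2028]
tool_rot: [0.3, 0.496, 0.791, -0.195]
ft_force: [0.2, 0.9, 0.0]
grip_width: 0.0428
[-1.36133277  0.88029424  0.8422384   1.63466931  0.10743203  1.03523114
 -0.28947836]
row [53.2  2.1 74.5] [-0.1 -0.1  0.9]
```

```bash
python3 -m handwheel '[20,1,25,0,0,0.9,0,40,2,50,0,0,0.9,0,53,2,74,0,0,0.9,0,53,2,74,0,0,0.9,0,53,2,74,0,0,0.9,0]'
python3 - <<'E'
from h import *
s,p,d=snap("wrist","w8");P=cloud("wrist",d,s);T=(P-s["tcp_pos"])@rot(s);H=cv2.cvtColor(p,cv2.COLOR_RGB2HSV)
m=(H[...,1]>110)&(H[...,2]>50)&(abs(T[...,1])<.04)&(abs(T[...,0])<.04)&(T[...,2]>.0)&(T[...,2]<.12)&(P[...,2]>.03)
m=cv2.morphologyEx(m.astype(np.uint8),cv2.MORPH_OPEN,np.ones((3,3)))>0
Q=T[m];print(m.sum(),np.round(np.percentile(Q,[2,50,98],axis=0)*1000,1));R=Rz(115,-42);t=np.array([.5887,.1992,.0449]);go(t,R);print(s["q"])
v,u=np.nonzero(m);print(u.min(),u.max(),v.min(),v.max())
E
```

```text
time: 13.87
tcp_pos: [0.5673, 0.2449, 0.1181]
tool_rot: [0.302, 0.507, 0.784, -0.193]
ft_force: [-0.1, 1.0, 0.5]
grip_width: 0.0428
304 [[  8.9 -10.3  46.5]
 [ 12.9  -0.9  47.8]
 [ 16.2   8.5  49.3]]
row [12.  -0.5 89.4] [-0.2 -0.1 -0.8]
[-1.3118808   0.99481932  0.79660739  1.67674311  0.06615759  0.8923137
 -0.34615394]
263 291 205 215
```

View pics/w8.png

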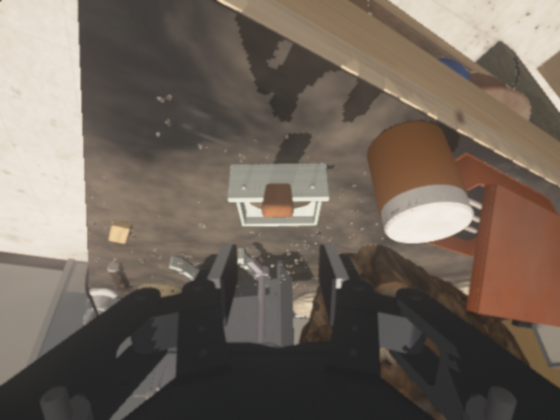

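Handle end (278,210) is centred between the fingers, 12.5 mm off in tool x. That agrees with the computed row, so approach and grip.

```bash
python3 -m handwheel '[12.5,-1,25,0,0,-0.8,0,12.5,-1,50,0,0,-0.8,0,12.5,-1,75,0,0,-0.8,0,12.5,-1,85,0,0,-0.8,0,12.5,-1,88,0,0,-0.8,0,12.5,-1,88,0,0,-0.8,0,12.5,-1,88,0,0,-0.8,-1,12.5,-1,88,0,0,-0.8,-1,12.5,-1,88,0,0,-0.8,-1,12.5,-1,88,0,0,-0.8,-1,12.5,-1,88,0,0,-0.8,-1]'
cat > plan.py <<'E'
from h import *
import sys
# targets of tray origin in hood frame (mm): world tcp shift from the gripped tray pose
O=np.array([.5958,-.0650]);a=np.radians(-50);X=np.array([np.cos(a),np.sin(a)]);Y=np.array([-X[1],X[0]])
hx,hy,yaw,z=map(float,sys.argv[1:5])
c=O+X*hx/1e3+Y*hy/1e3;b=np.radians(yaw);x=np.array([np.cos(b),np.sin(b)])
R=Rz(yaw+180,-42);g=np.r_[c-.075*x,.059+z/1e3]
go(g+R[:,2]*.019,R);s=monitor.state();r=s["tcp_pos"]-.019*rot(s)[:,2];A=rot(s);h=np.arctan2(-A[1,0],-A[0,0])
o=r[:2]+.075*np.array([np.cos(h),np.sin(h)])-O;print("tray by grip: hood x,y",np.round([o@X*1e3,o@Y*1e3],1),"yaw",np.round(np.degrees(h),1),"gripz",r[2],"F",s["ft_force"],"w",s["grip_width"],"q",np.round(s["q"],2))
E
python3 plan.py -100 2 -50 0
```

```text
time: 14.83
tcp_pos: [0.5877, 0.2019, 0.0458]
tool_rot: [0.301, 0.502, 0.788, -0.193]
ft_force: [-2.0, 3.5, 6.8]
grip_width: 0.0212
row [ -65.  -145.5   59.7] [-10.1  -0.2 -11.2]
tray by grip: hood x,y [-149.4  149.3] yaw -65.0 gripz 0.05998958702217673 F [-1.97192091  3.51725289  6.80793997] w 0.02122219518710178 q [-1.23  1.09  0.75  1.72  0.06  0.73 -0.35]
```

```bash
python3 -m handwheel '[-6.6,-14.6,5.9,-1,0,-1.1,-1,-13.1,-29.1,11.8,-2,0,-2.2,-1,-19.7,-43.7,17.7,-3,0,-3.4,-1,-26.3,-58.2,23.6,-4,0,-4.5,-1,-32.8,-72.8,29.5,-5,0,-5.6,-1,-39.4,-87.3,35.4,-6,0,-6.7,-1,-46,-101.9,41.3,-7,0,-7.8,-1,-52.6,-116.4,47.2,-8,0,-9,-1,-59.1,-131,53.1,-9,0,-10.1,-1,-65.7,-145.5,59,-10.1,-0.2,-11.2,-1,-65.7,-145.5,59,-10.1,-0.2,-11.2,-1]'
python3 plan.py -80 0 -50 1
python3 - <<'E'
from h import *
s,p,d=snap("wrist","w9")
for n in("top","side"):
    s,p,d=snap(n,n+"9");P=cloud(n,d);z=P[...,2];H=cv2.cvtColor(p,cv2.COLOR_RGB2HSV)
    reg=(abs(P[...,0]-.535)<.075)&(abs(P[...,1]-.01)<.075)&(H[...,1]<70)&(H[...,2]>90)
    O=np.array([.5958,-.0650]);a=np.radians(-50);X=np.array([np.cos(a),np.sin(a)]);Y=np.array([-X[1],X[0]])
    lx=(P[...,:2]-O)@X;ly=(P[...,:2]-O)@Y
    m=reg&(lx<-.045)&(lx>-.16)&(abs(ly)<.06)&(z<.02)&(z>-.002);m=cv2.morphologyEx(m.astype(np.uint8),cv2.MORPH_OPEN,np.ones((2,2)))>0
    print(n,m.sum(),"lx",np.percentile(lx[m],[1,99]),"ly",np.percentile(ly[m],[1,99]),rect(P[m]))
E
```

```text
time: 15.75
tcp_pos: [0.4988, 0.0654, 0.0472]
tool_rot: [0.325, 0.402, 0.841, -0.159]
ft_force: [0.7, -0.2, -2.6]
grip_width: 0.0212
row [-13.9  -9.1  14.6] [-1.1  0.5 -0.6]
tray by grip: hood x,y [-100.1    8.7] yaw -50.9 gripz 0.0612243788455186 F [ 0.66084303 -0.18132758 -2.6328966 ] w 0.02124686180265731 q [-1.27  1.    0.77  2.26  0.72  0.17 -0.8 ]
top 856 lx [nan nan] ly [nan nan] (array([534.5,  10.6]), array([104.6, 102.8]), 39.0)
side 823 lx [nan nan] ly [nan nan] (array([535.7,  18. ]), array([113.1, 100.8]), 41.3)
```

Joint 6 is near its limit (0.17) and the tray sits 8.7 mm off the axis. Going forward should relieve that, so I'll move to just outside the mouth.

```bash
python3 -m handwheel '[-3.5,-2.5,3.6,-0.3,0.1,-0.2,-1,-7,-5,7.3,-0.6,0.3,-0.3,-1,-10,-7,11,-0.8,0.4,-0.5,-1,-13.9,-9.1,14.6,-1.1,0.5,-0.6,-1,-13.9,-9.1,14.6,-1.1,0.5,-0.6,-1,-13.9,-9.1,14.6,-1.1,0.5,-0.6,-1]'
python3 plan.py -50 0 -50 1; python3 plan.py 0 0 -50 1|head -1
```

```text
time: 16.4
tcp_pos: [0.5047, 0.0435, 0.0458]
tool_rot: [0.325, 0.396, 0.846, -0.152]
ft_force: [1.1, -1.7, -0.8]
grip_width: 0.0212
row [-21.9   0.1  19.6] [-0.1  0.  -0.1]
tray by grip: hood x,y [-79.4  -0.3] yaw -50.2 gripz 0.05987877788307724 F [ 1.09618102 -1.69325868 -0.79722857] w 0.021161916481075894 q [-1.19  0.97  0.72  2.28  1.25  0.17 -1.27]
row [-59.1   0.3  53. ] [-0.1  0.  -0.1]
```

```bash
cat > chk.py <<'E'
from h import *
import sys
O=np.array([.5958,-.0650]);a=np.radians(-50);X=np.array([np.cos(a),np.sin(a)]);Y=np.array([-X[1],X[0]])
for n in("top","side"):
    s,p,d=snap(n,n+sys.argv[1]);P=cloud(n,d);z=P[...,2];H=cv2.cvtColor(p,cv2.COLOR_RGB2HSV)
    lx=(P[...,:2]-O)@X*1e3;ly=(P[...,:2]-O)@Y*1e3
    for k,m in(("tray",(lx<-45)&(lx>-125)&(abs(ly)<62)&(z<.02)&(z>-.004)&(H[...,1]<70)&(H[...,2]>90)),("railL",(lx>-30)&(lx<-3)&(ly>40)&(ly<66)&(z>.01)&(z<.022)),("railR",(lx>-30)&(lx<-3)&(ly<-40)&(ly>-66)&(z>.01)&(z<.022))):
        m=cv2.morphologyEx(m.astype(np.uint8),cv2.MORPH_OPEN,np.ones((2,2)))>0
        if m.sum()>5:print(n,k,m.sum(),"lx",np.round(np.nanpercentile(lx[m],[1,99])),"ly",np.round(np.nanpercentile(ly[m],[2,50,98]),1))
E
python3 chk.py a
```

```text
top tray 647 lx [-117.  -46.] ly [-50.2  -7.9  39.9]
top railL 30 lx [-28.  -0.] ly [31.6 47.7 53.8]
top railR 22 lx [-27.  -4.] ly [-62.5 -58.3 -55.8]
side tray 653 lx [-124.  -50.] ly [-54.7   2.9  52.2]
side railL 24 lx [-28. -10.] ly [49.  55.4 61.7]
side railR 17 lx [-28. -11.] ly [-54.6 -50.  -40.7]
```

Tray and rails agree laterally in both cameras within a few mm. Sliding in slowly, watching the force.

```bash
python3 -m handwheel '[-3.7,0,3.3,0,0,0,-1,-7.4,0,6.6,0,0,0,-1,-11,0,9.8,0,0,0,-1,-14.8,0,13.2,0,0,0,-1,-18.5,0,16.5,0,0,0,-1,-21.9,0,19.6,0,0,0,-1,-21.9,0,19.6,0,0,0,-1]'
python3 plan.py 0 0 -50 1
```

```text
time: 17.08
tcp_pos: [0.5236, 0.0207, 0.0458]
tool_rot: [0.325, 0.396, 0.846, -0.152]
ft_force: [1.1, -1.1, -0.1]
grip_width: 0.0209
row [-37.    0.3  33.2] [-0.1  0.  -0.1]
tray by grip: hood x,y [-49.7  -0.4] yaw -50.1 gripz 0.05989978863134655 F [ 1.09705023 -1.10119619 -0.07864755] w 0.020891612604938166 q [-1.12  0.96  0.71  2.27  1.45  0.17 -1.42]
```

```bash
python3 -m handwheel '[-4.6,0,4.1,0,0,0,-1,-9.2,0,8.3,0,0,0,-1,-13.9,0,12.5,0,0,0,-1,-18.5,0,16.6,0,0,0,-1,-23.1,0,20.8,0,0,0,-1,-27.8,0,24.9,0,0,0,-1,-32.4,0,29.1,0,0,0,-1,-37,0,33.2,0,0,0,-1,-37,0,33.2,0,0,0,-1]'
python3 plan.py 55 0 -50 1
```

```text
time: 17.83
tcp_pos: [0.5554, -0.0177, 0.0458]
tool_rot: [0.325, 0.396, 0.846, -0.152]
ft_force: [0.9, -0.4, -1.8]
grip_width: 0.0208
row [-40.8   0.7  36.7] [-0.1  0.  -0.1]
tray by grip: hood x,y [ 0.1 -0.7] yaw -50.2 gripz 0.059941598054785744 F [ 0.94151006 -0.42216887 -1.78816271] w 0.02083257140525939 q [-0.97  0.94  0.67  2.23  1.68  0.2  -1.54]
```

```bash
python3 -m handwheel '[-5,0,4.5,0,0,0,-1,-10,0,9,0,0,0,-1,-15,0,13.5,0,0,0,-1,-20,0,18,0,0,0,-1,-25,0,22.5,0,0,0,-1,-30,0,27,0,0,0,-1,-35,0,31.5,0,0,0,-1,-40.8,0.5,36.7,0,0,0,-1,-40.8,0.5,36.7,0,0,0,-1]'
python3 plan.py 70 0 -50 1
```

```text
time: 18.58
tcp_pos: [0.591, -0.0596, 0.0458]
tool_rot: [0.325, 0.396, 0.846, -0.152]
ft_force: [0.1, -1.0, -1.3]
grip_width: 0.0212
row [-11.1   0.2  10. ] [-0.1  0.  -0.1]
tray by grip: hood x,y [55.  -0.3] yaw -50.1 gripz 0.059948809452424916 F [ 0.06100124 -0.99455242 -1.2751046 ] w 0.021194834405940898 q [-0.82  0.93  0.64  2.18  1.81  0.22 -1.56]
```

```bash
python3 -m handwheel '[-1.5,0,1.3,0,0,0,-1,-3,0,2.7,0,0,0,-1,-4.5,0,4,0,0,0,-1,-6,0,5.4,0,0,0,-1,-6.7,0,6,0,0,0,-1,-6.7,0,6,0,0,0,-1]'
python3 -m handwheel '[-0.7,0,0.7,0,0,0,-1,-1.1,0,1,0,0,0,-1]'
python3 plan.py 67 0 -50 1
```

```text
time: 19.08
tcp_pos: [0.5963, -0.0654, 0.0458]
tool_rot: [0.325, 0.395, 0.846, -0.152]
ft_force: [-1.8, 3.2, 5.3]
grip_width: 0.0212
time: 19.25
tcp_pos: [0.5972, -0.0663, 0.0458]
tool_rot: [0.325, 0.395, 0.846, -0.152]
ft_force: [-5.8, 6.5, 10.0]
grip_width: 0.0211
row [-2.1 -0.2  1.8] [-0. -0. -0.]
tray by grip: hood x,y [64.2  0.1] yaw -50.1 gripz 0.05991962733776476 F [-5.78009271  6.54501118  9.98390322] w 0.021072282979996117 q [-0.8   0.93  0.63  2.17  1.83  0.22 -1.55]
```

```bash
python3 -m handwheel '[-0.7,0,0.7,0,0,0,-1,-1.5,0,1.3,0,0,0,-1,-1.5,0,1.3,0,0,0,-1]'
python3 plan.py 67 0 -50 1
```

```text
time: 19.5
tcp_pos: [0.598, -0.0673, 0.0458]
tool_rot: [0.324, 0.395, 0.846, -0.151]
ft_force: [-14.8, 13.9, 22.4]
grip_width: 0.0212
row [-1.2 -0.2  1. ] [-0.  -0.1 -0. ]
tray by grip: hood x,y [65.4  0.2] yaw -50.0 gripz 0.0599087627971828 F [-14.82744723  13.86585405  22.36587121] w 0.02124207945591424 q [-0.8   0.93  0.63  2.17  1.83  0.22 -1.55]
```

End stop contact: 20 N and almost no further motion. Easing off, releasing and backing out along the handle.

```bash
python3 -m handwheel '[0.4,0,-0.3,0,0,0,-1,0.4,0,-0.3,0,0,0,-0.2,0.4,0,-0.3,0,0,0,0,0.4,0,-0.3,0,0,0,0,0.4,0,-25,0,0,0,0,0.4,0,-60,0,0,0,0,0.4,0,-95,0,0,0,0,0.4,0,-110,0,0,0,0,0.4,0,-110,0,0,0,0]'
cat > chk2.py <<'E'
from h import *
import sys
s,p,d=snap("wrist",sys.argv[1]);P=cloud("wrist",d,s);z=P[...,2];H=cv2.cvtColor(p,cv2.COLOR_RGB2HSV)
O=np.array([.5958,-.0650]);a=np.radians(-50);X=np.array([np.cos(a),np.sin(a)]);Y=np.array([-X[1],X[0]])
lx=(P[...,:2]-O)@X*1e3;ly=(P[...,:2]-O)@Y*1e3
def r(k,m):
    m=cv2.morphologyEx(m.astype(np.uint8),cv2.MORPH_OPEN,np.ones((2,2)))>0
    print(k,m.sum(),*( ["lx",np.round(np.percentile(lx[m],[2,50,98]),1),"ly",np.round(np.percentile(ly[m],[2,50,98]),1),"z",np.round(np.percentile(z[m],[2,98]),3)] if m.sum()>5 else []))
reg=(lx>-60)&(lx<120)&(abs(ly)<90)
r("handle",reg&(H[...,1]>110)&(H[...,2]>40)&(z>.03)&(z<.085)&(abs(ly)<25)&(lx<30))
r("board",reg&(H[...,1]<80)&(z>.022)&(z<.034)&(abs(ly)<46)&(abs(ly)>14)&(lx>0)&(lx<50))
r("railL",reg&(abs(z-.018)<.004)&(lx>-14)&(lx<10)&(ly>40)&(ly<65)); r("railR",reg&(abs(z-.018)<.004)&(lx>-14)&(lx<10)&(ly<-40)&(ly>-65))
r("bar",reg&(z>.028)&(z<.037)&(ly>20)&(ly<90)&(lx<22)&(lx>-50))
r("canopy front",reg&(z>.135)&(z<.175)&(lx<20))
print(s["q"].round(2),s["tcp_pos"])
E
python3 chk2.py w10; python3 -c "
from h import *
go([.6622,-.0224,.34],Rz(129))"
```

```text
time: 20.25
tcp_pos: [0.5497, -0.0101, 0.1287]
tool_rot: [0.324, 0.395, 0.846, -0.152]
ft_force: [1.5, 0.3, 1.2]
grip_width: 0.0427
handle 297 lx [nan nan nan] ly [nan nan nan] z [nan nan]
board 606 lx [nan nan nan] ly [nan nan nan] z [nan nan]
railL 146 lx [-11.5  -2.7  29.2] ly [47.1 51.4 62. ] z [-0.001  0.02 ]
railR 138 lx [nan nan nan] ly [nan nan nan] z [nan nan]
bar 811 lx [nan nan nan] ly [nan nan nan] z [nan nan]
canopy front 4264 lx [nan nan nan] ly [nan nan nan] z [nan nan]
[-0.99  0.7   0.67  2.23  1.13  0.33 -0.87] [ 0.54966297 -0.01012455  0.12871149]
row [-201.5   78.1 -102.5] [ 0.5 41.9  0.9]
```

View pics/w10.png

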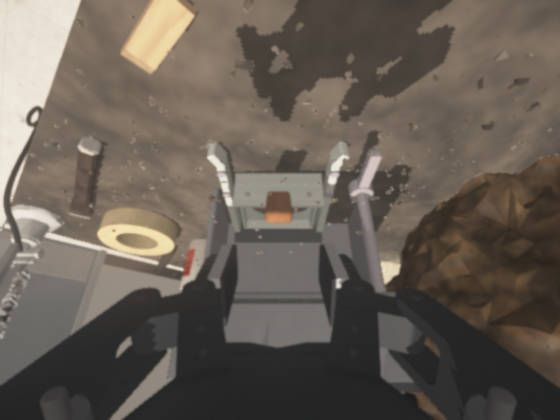

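The view shows the tray square between the rails (board at 280,190) and the bar free at (365,175). Getting the numbers.

```bash
sed -i 's/np.percentile/np.nanpercentile/g' chk2.py; sed -i 's/^s,p,d=snap.*"wrist",d,s)/if len(sys.argv)>2:\n    f=np.load(sys.argv[1]+".npz");p,d=f["p"],f["d"];s=dict(tcp_pos=f["pos"],tool_rot=f["q"],q=f["q"])\nelse: s,p,d=snap("wrist",sys.argv[1])\nP=cloud("wrist",d,s)/' chk2.py; python3 chk2.py w10 1
```

```text
handle 297 lx [-24.8 -22.1 -17.3] ly [-9.1  0.2 10.3] z [0.07  0.077]
board 606 lx [16.9 19.1 20.4] ly [-42.3 -14.   42.7] z [0.023 0.035]
railL 146 lx [-11.5  -2.7  29.2] ly [47.1 51.4 62. ] z [-0.001  0.02 ]
railR 138 lx [-34.1  -4.   10.6] ly [-56.  -51.3 -44. ] z [0.013 0.049]
bar 811 lx [-41.3   1.1  47.4] ly [23.3 75.  99.5] z [-0.001  0.038]
canopy front 4264 lx [-127.6    0.4    1.9] ly [-68.3   0.8  73.5] z [0.136 0.176]
[ 0.32  0.4   0.85 -0.15] [ 0.54966297 -0.01012455  0.12871149]
```

Board rear face at hood x = 19.1 against 19 expected, so the tray is home. Going up and over to the knob.

```bash
python3 -m handwheel '[-27,0,-30,0,0,0,0,-54,0,-60,0,0,0,0,-81,0,-90,0,7,0,0,-108,0,-120,0,14,0,0,-140,0,-150,0,21,0,0,-165,20,-140,0,28,0,0,-180,40,-125,0.3,35,0.5,0,-201.5,78,-102.5,0.5,41.9,0.9,0,-201.5,78,-102.5,0.5,41.9,0.9,0,-201.5,78,-102.5,0.5,41.9,0.9,0,-201.5,78,-102.5,0.5,41.9,0.9,0]'
python3 knob.py w11; python3 -c "
from h import *
go([.6622,-.0224,.2064],Rz(130))"
```

```text
time: 21.22
tcp_pos: [0.6666, -0.0257, 0.3385]
tool_rot: [-0.001, 0.432, 0.902, 0.001]
ft_force: [0.4, 0.2, 0.0]
grip_width: 0.0428
[ 0.66659706 -0.02567976  0.33850826] [-0.20325811  0.52434338  0.25244774  1.34482875 -0.13240696  1.28963645
  0.73189257]
heading 128.8690327746196
knob 1033 268 284 164 230 (array([667.9, -29.9]), array([12.8, 77.5]), 39.8) (array([661.9, -22.5]), array([13.7, 59.1]), 39.1) nan
canopy 12478 (array([682.9, -76.3]), array([266.8, 128.6]), 39.0)
duct 2115 (array([ 628.2, -142.3]), array([61.7, 47.7]), 84.5)
row [  6.3   2.2 130.8] [-0.2 -0.4 -1.4]
```

```bash
python3 -m handwheel '[6,2,35,0,0,-1,0,6,2,70,0,0,-1,0,6,2,100,0,0,-1,0,6,2,120,0,0,-1,0,6,2,128,0,0,-1,0,6,2,130,0,0,-1,0,6,2,130,0,0,-1,-1,6,2,130,0,0,-1,-1,6,2,130,0,0,-1,-1,6,2,130,0,0,-1,-1,6,2,130,0,0,-1,-1,6,2,130,0,0,-1,-1]'
python3 -m handwheel '[0,0,0,0,0,-7,-1,0,0,0,0,0,-14,-1,0,0,0,0,0,-21,-1,0,0,0,0,0,-28,-1,0,0,0,0,0,-35,-1,0,0,0,0,0,-42,-1]'
python3 -c "
from h import *
s=monitor.state();R=rot(s);print(s['q'],s['wrist_torque'],np.degrees(np.arctan2(R[1,0],R[0,0])))"
```

```text
time: 22.27
tcp_pos: [0.6602, -0.0203, 0.2097]
tool_rot: [0.0, 0.424, 0.906, -0.002]
ft_force: [-11.0, -6.5, 6.8]
grip_width: 0.0131
time: 22.77
tcp_pos: [0.6592, -0.022, 0.2097]
tool_rot: [-0.002, 0.069, 0.998, -0.003]
ft_force: [-19.7, -12.7, 10.7]
grip_width: 0.0126
[-0.08265632  0.60104729  0.03649437  1.52165658 -0.01709989  1.02308962
  1.388985  ] [-2.49914917  3.80078044 -0.12757002] 172.07949296764252
```

```bash
python3 -m handwheel '[0.7,-0.6,0,0,0,-7,-1,1.3,-1.2,0,0,0,-14,-1,1.3,-1.2,0,0,0,-21,-1,1.3,-1.2,0,0,0,-28,-1,1.3,-1.2,0,0,0,-35,-1,1.3,-1.2,0,0,0,-42,-1,1.3,-1.2,0,0,0,-48,-1,1.3,-1.2,0,0,0,-48,-1]'
python3 -c "
from h import *
s=monitor.state();R=rot(s);print(s['q'],s['wrist_torque'],np.degrees(np.arctan2(R[1,0],R[0,0])))"
```

```text
time: 23.43
tcp_pos: [0.6596, -0.0242, 0.2097]
tool_rot: [-0.001, -0.343, 0.939, -0.003]
ft_force: [-3.6, -15.9, 2.1]
grip_width: 0.0128
[ 0.05289595  0.60256493 -0.17139804  1.5157423   0.1211521   1.03357305
  2.11930374] [-2.95488576  0.57952958 -0.1418556 ] -139.92175702618107
```

```bash
python3 -m handwheel '[0,0,0,0,0,-1,-1,0,0,0,0,0,-1.5,-1,0,0,0,0,0,-1.5,-1]'
python3 -c "
from h import *
s=monitor.state();R=rot(s);print(s['wrist_torque'],np.degrees(np.arctan2(R[1,0],R[0,0])))"
python3 -m handwheel '[0,0,0,0,0,-1.5,-0.5,0,0,0,0,0,-1.5,-0.2,0,0,0,0,0,-1.5,0,0,0,0,0,0,-1.5,0,0,0,-35,0,0,-1.5,0,0,0,-70,0,0,-1.5,0,0,0,-105,0,0,-1.5,0,0,0,-132,0,0,-1.5,0,0,0,-132,0,0,-1.5,0]'
python3 knob.py w12
```

```text
time: 23.68
tcp_pos: [0.6597, -0.0242, 0.2098]
tool_rot: [-0.001, -0.351, 0.936, -0.004]
ft_force: [-3.4, -16.4, 2.9]
grip_width: 0.013
[-3.09285374  0.48223047 -0.99475839] -138.84234242481145
time: 24.43
tcp_pos: [0.6612, -0.019, 0.3466]
tool_rot: [0.003, -0.366, 0.931, -0.002]
ft_force: [-0.0, 0.2, 0.1]
grip_width: 0.0428
[ 0.66118899 -0.01901636  0.34658519] [ 0.05579434  0.49838468 -0.18910375  1.34006101  0.09649203  1.30483858
  2.18361738]
heading -137.12068698153683
knob 962 268 285 166 229 (array([693.4,   8.3]), array([147.9,  14.7]), 44.5) (array([660.9, -22.9]), array([58.8, 13.7]), 40.0) nan
canopy 17839 (array([687.7, -86.9]), array([267.1, 147.8]), 35.7)
duct 4064 (array([ 634.6, -143.4]), array([60.4, 60.1]), 42.7)
```

Knob now at 40.0°, along hood y, with the stop felt: locked. One last look from in front.

```bash
python3 -c "
from h import *
go([.50,.05,.26],Rz(135,-20))"
```

```text
row [ 70.7 160.3  82.7] [ 15.2 -15.6  86.9]
```

```bash
python3 -m handwheel '[17,40,0,1,-1,7,0,35,80,0,2,-2,14,0,52,120,10,3,-3,21,0,70,160,40,5,-5,28,0,70,160,60,6,-6,35,0,70,160,82,7,-7,42,0,70,160,82,8,-8,49,0,70,160,82,10,-10,56,0,70,160,82,11,-11,62,0,70,160,82,12,-12,69,0,70,160,82,13,-14,76,0,70,160,82,15,-15.5,82,0]'
python3 chk2.py w13
```

```text
time: 25.48
tcp_pos: [0.4988, 0.0495, 0.2578]
tool_rot: [0.157, 0.332, 0.928, -0.066]
ft_force: [0.3, -0.3, 0.6]
grip_width: 0.0426
handle 94 lx [-23.8 -20.6  19.3] ly [-9.1  0.5 10.9] z [0.033 0.077]
board 284 lx [ 0.2 18.9 26.5] ly [-41.2  27.7  47.3] z [0.018 0.049]
railL 65 lx [-11.    1.9  21.6] ly [48.4 52.3 60.4] z [-0.002  0.022]
railR 75 lx [-11.8   1.6  18.9] ly [-55.2 -51.2 -48.7] z [-0.001  0.021]
bar 320 lx [-4.4 11.7 42.2] ly [24.5 54.9 97.1] z [-0.001  0.049]
canopy front 2582 lx [-2.5  0.6  1.8] ly [-68.4  22.9  72.3] z [0.137 0.177]
[-0.46  0.21  0.04  2.06  0.44  0.78  0.16] [0.49879269 0.04951107 0.25777585]
```

View pics/w13.png

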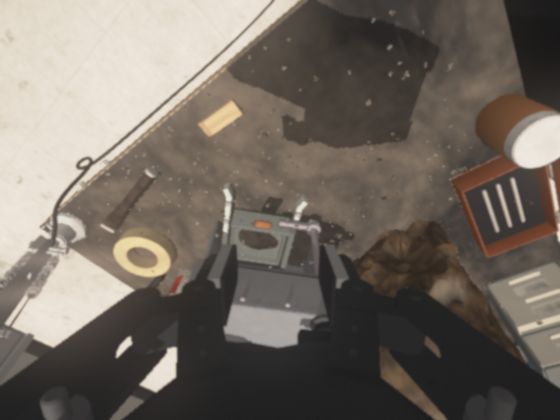

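The tray is home with the fragment in it (258,238), and the bar lies across behind the board (298,227). The bystanders in view are in place. Handing in.

```bash
python3 -c "
from bench import finish_job
print(finish_job())"
```

```text
the job is handed in; nothing more can be done
None
```

The job is done and handed in at about 25.5 s of robot time. I laid the fragment in the tray, turned the knob to free the keeper and slid the tray in by its handle. I then turned the knob back until it met its stop.

**Last checks:**
- **Tray:** its rear face measured 19 mm in from the hood's front edge, which is the expected value when fully home. I felt the end stop at about 20 N.
- **Keeper:** the knob measured 40.0°, in line with the hood's y axis. The bar lies straight across behind the tray's rear board.
- **Fragment:** it measured flat in the tray right after placing, and the final picture still shows it inside.
- **Other things:** the arm touched none of the other things on the bench, and those in the final view looked in place. I did not measure every one again.

**Problems along the way:**
- Joint 6 came within 0.01 rad of its lower limit while I brought the tray to the opening. That put the tray about 9 mm off line, which I corrected before sliding it in.
- The knob was pressed sideways with about 23 N while turning back, because the grip was slightly off centre. I eased this part way through the turn.
- The top and side cameras disagreed by several millimetres on sideways position at the opening, so I relied on the wrist camera.

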